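Close up a row of loose floor tiles in the sink cupboard

ROBOT

A 7-joint arm with a two-finger parallel gripper is mounted at the origin on the work surface. World frame = base frame: x ahead of the robot, y to its left, z up, the work surface at z = 0. Lengths are in m, angles in rad, forces in N, time in s.
With the tool pointing down it reaches from about 0.4 to 0.85 m from the base axis. Payload 4.5 kg.
Tool frame: the origin (TCP) lies between the finger pads; the fingertips stand 11 mm ahead of it and the grasp point (between the pads) lies 8 mm behind it (r.nose_length is the distance from the TCP to the fingertips, in m); z points along the fingers, y is the line along which they close (so a half turn about z gives the same grasp; the last joint's range is limited). The gripper opens to 88 mm and grips with 3 to 60 N. Pads are 18 mm wide; open, the fingers measure 123 mm over their backs; the gripper's body (75 mm by 187 mm) begins 45 mm behind the grasp point.
Start: joints at [1.379, 0.689, -0.195, 1.565, 0.157, 0.902, -0.215], TCP at [0.14, -0.609, 0.25] pointing down, gripper open.
Joint ranges: [-3.01, 3.01], [-0.46, 2.08], [-1.47, 1.51], [0.13, 2.56], [-1, 4.14], [0.04, 2.09], [-2.66, 2.66]. Speed limits (rad/s): [2.57, 2.57, 3.14, 3.14, 3.14, 3.14, 3.14].

INTERFACE

Orientations are given as a unit quaternion [x, y, z, w].
In Python, from plant import get_state, snapshot, camera_model, r gives the robot as it stands.
- The arm moves only by the shell command python3 -m inch 'ROWS' [FORCE]. ROWS is text: rows parted by semicolons, each of 7 numbers parted by spaces: the opening, from -1 (shut) to 1 (fully open), then the shift along the tool's x, y, z in m, then the turn, a rotation vector about the tool's x, y, z in rad. A call has 1 to 20 rows; each row shifts and turns the commanded pose from where the row before left it, along the tool's axes as they then stand; what a row does not reach is not made up. A row lasts 1/12 s, in which the tool goes at most 41.7 mm and 7.16 degrees, less where a joint would pass 70% of its speed; a pose out of reach is approached as far as the arm can. A call is refused whole if a number of a shift passes 0.0417 or a number of a turn 0.125, either way. A call with a gripper value outside its range is refused whole. The fingers move at their own pace and stop on an object; FORCE is the grip in N (left out, the last holds). Time passes only in rows, so rows that do not move let the fingers close. It gives the time, the measured TCP pose, the force, the opening and the grip force at its end, in the units of the state.
- get_state(): the state, without advancing time (a new reading comes with each control period).
- snapshot(name): name is "side" or "top"; returns (picture, depth): 384x512x3 uint8, red, green, blue; 384x512 float32, m along the optical axis (not along the pixel's ray), 0 where there is no reading.
- camera_model(name): a dict with "intrinsics" (3x3 intrinsics, pixels), "view" (4x4, takes a point from world to camera coordinates). Camera axes: x right, y down, z forward; pixel columns grow to the right and rows downward; lengths in m; the calibration is good to about 2 mm. A picture is of the moment at which its call begins. camera_model takes no time and is no camera call.
- r.finish_job(): hands the job in; it is judged then, once.
The state is a dict: "clock": time; "q": joint angles; "qd": joint speeds; "joint_torque": joint torques, N m; "tool_pos": TCP position; "eef_rot": TCP orientation; "contact_force": force on the tool from outside, world axes, zero at the start; "moment": the same for the moment, N m; "opening": opening from 0.0 (shut) to 1.0 (fully open); "finger_force": force on a finger pad.
Only numpy, scipy, OpenCV 4.12 (cv2) and the standard library are available. Lean on these libraries where they do the work, as an engineer would, in place of code of your own. Each camera call takes 0.05 s, during which the arm holds its last target. There are 200 camera calls.

TASK

Dry-lay the three loose tiles as one closed, straight row against the thin oak rail: the long tile first, one short end tight against the oak end block and its long side against the rail, then the two square tiles following it along the rail, every tile flat against the rail with no open joints. Slide the tiles on the floor without lifting them, and leave the jug, the soap box and the flat tin where they are.

Things in the scene. Friction and masses are not known exactly. Their poses are not given: they have to be found in the camera images.
- tile_long: plain grey-brown stoneware floor tile lying flat and loose, 90 x 120 mm, 12 mm thick, about 290 g; wider than the gripper opens, so it is pushed by its edges. Origin at the centre of its underside; x across the 90 mm width, y along its 120 mm length (it starts at most 0.4 rad from lying along the rail), z up
- tile_a: plain grey-brown stoneware floor tile lying flat and loose, square, 90 x 90 mm, 12 mm thick, about 220 g; wider than the gripper opens, so it is pushed by its edges. Origin at the centre of its underside; x and y along its sides, z up. The two square tiles are alike and may lie in either order
- tile_b: plain grey-brown stoneware floor tile lying flat and loose, square, 90 x 90 mm, 12 mm thick, about 220 g; wider than the gripper opens, so it is pushed by its edges. Origin at the centre of its underside; x and y along its sides, z up. Like tile_a
- rail: fixed straight oak rail, 30 mm deep (x), 640 mm long (y), 20 mm high, beyond the tiles. Origin at the centre of its underside; its own x axis points away from the robot, y along the rail. The face the tiles go against is 15 mm from the origin towards -x. A tile flat against it has its centre at x = -60 mm in the rail's frame
- stop: fixed oak end block, 90 mm deep (x), 50 mm wide (y), 45 mm high, standing with its far side against the rail's face near one end of it (left or right end, varies). Origin at the centre of its underside, axes parallel to the rail's. The row starts at its side face that looks towards the rail's middle, 25 mm from its origin
- jug: off-white plastic jug with a cap, 76 mm diameter, 178 mm high, a small handle reaching 50 mm from its axis on its -x side, turned to face away from the robot, about 0.7 kg, loose, standing in front of the other end of the rail from the block. Origin at the centre of its underside. Not to be moved
- soapbox: cardboard soap box, 50 mm (x) x 70 mm (y), 35 mm high, 120 g, loose, on the robot's side of the tiles. Origin at the centre of its underside. Not to be moved
- tin: flat round metal tin, 62 mm diameter over the lid, 28 mm high, 100 g, loose, on the robot's side of the tiles. Origin at the centre of its underside. Not to be moved
Not all that is in view belongs to the job. What is shaped like the tile_a but green or yellow is not meant.

How it is judged:
At the end, for the whole second after the job is handed in: From the end block: long tile, square, square, along the rail, flat and still; each at most 5 mm off the rail and square to it within 0.05 rad, each joint (block to long tile, tile to tile) at most 5 mm open (x of tile_long in the frame of rail between -0.065 and -0.0575 m and y of tile_long in the frame of rail between -0.24 and 0.24 m and angle between each of tile_long, tile_a, tile_b's own z axis and vertical below 0.05 rad and linear speed of each of tile_long, tile_a, tile_b below 0.01 m/s and x of tile_a in the frame of rail between -0.065 and -0.0575 m and y of tile_a in the frame of rail between -0.24 and 0.24 m and x of tile_b in the frame of rail between -0.065 and -0.0575 m and y of tile_b in the frame of rail between -0.24 and 0.24 m and angle between the x axis of tile_long and the x axis of rail, either way round below 0.05 rad and (angle between the x axis of tile_a and the x axis of rail, either way round below 0.05 rad or angle between the y axis of tile_a and the x axis of rail, either way round below 0.05 rad) and (angle between the x axis of tile_b and the x axis of rail, either way round below 0.05 rad or angle between the y axis of tile_b and the x axis of rail, either way round below 0.05 rad) and horizontal distance between tile_long and stop below 0.09 m and ((horizontal distance between tile_long and tile_a below 0.11 m and horizontal distance between tile_a and tile_b below 0.095 m and horizontal distance between tile_b and stop above 0.26 m and horizontal distance between tile_a and stop above 0.17 m) or (horizontal distance between tile_long and tile_b below 0.11 m and horizontal distance between tile_b and tile_a below 0.095 m and horizontal distance between tile_a and stop above 0.26 m and horizontal distance between tile_b and stop above 0.17 m))); the robot touches nothing.
It fails at once if the white jug is shifted by more than 15 mm or tipped (distance of jug from where it was at the start of the episode above 0.015 m or angle between jug's own z axis and vertical above 0.2 rad).
It fails at once if the soap box is shifted by more than 15 mm or tipped (distance of soapbox from where it was at the start of the episode above 0.015 m or angle between soapbox's own z axis and vertical above 0.2 rad).
It fails at once if the flat tin is shifted by more than 15 mm or tipped (distance of tin from where it was at the start of the episode above 0.015 m or angle between tin's own z axis and vertical above 0.2 rad).
It fails at once if a tile is lifted off the cupboard floor or flipped (height (world z) of any of tile_long, tile_a, tile_b above 0.012 m or angle between any of tile_long, tile_a, tile_b's own z axis and vertical above 0.25 rad).
It also fails if it takes over 72 s, if anything falls off the work surface, if the arm or the gripper's body presses on something with over 40 N, if the wrist force passes 120 N, or if a joint passes its speed limit or range.

## Working session

There is one attempt and no reset: what is moved stays moved. The work goes in short steps, Python scripts to look and compute and a shell command to move; the robot and the scene stay as the last step left them, time stands still between calls to the robot, and variables do not carry over. Pictures are saved under pics/ and viewed, at most 10 in all, crops included, and the job is handed in when it is done.

```bash
mkdir -p pics; ls
python3 - <<'E'
from plant import get_state, snapshot, camera_model, r
import cv2,numpy as np
s=get_state();print(s)
for n in("top","side"):
    p,d=snapshot(n);cv2.imwrite(f"pics/{n}0.png",p[:,:,::-1]);np.save(f"pics/{n}0.npy",d)
    print(camera_model(n), (d==0).mean())
E
```

```text
pics
{'clock': 0.0, 'q': array([ 1.37879967,  0.68999918, -0.1945028 ,  1.56632527,  0.1573072 ,
        0.90248795, -0.21511877]), 'qd': array([ 1.97720702e-04, -1.59007237e-04,  2.96616606e-05, -4.44731677e-04,
        3.66481664e-04, -1.74153066e-03, -5.97930648e-04]), 'joint_torque': array([ 1.08675904e-03, -5.27561510e+01, -1.26718026e+00, -1.53428203e+01,
       -5.28421788e-02,  6.52403163e-03,  1.71637039e-04]), 'tool_pos': array([ 0.13973832, -0.60856045,  0.24890524]), 'eef_rot': array([ 9.93630001e-01,  1.12688000e-01, -1.73020670e-04, -8.97551617e-04]), 'contact_force': array([-0.2403199 ,  0.1238122 , -0.01809265]), 'moment': array([ 0.01298231, -0.01289238,  0.06189197]), 'finger_force': 0.0, 'opening': 0.9997039498319371}
{'intrinsics': array([[372.12425861,   0.        , 261.91776354],
       [  0.        , 372.12425861, 190.77264612],
       [  0.        ,   0.        ,   1.        ]]), 'view': array([[-1.85823465e-02, -9.99826809e-01,  1.02375885e-03,
        -9.35841326e-02],
       [-9.79965118e-01,  1.80101047e-02, -1.98353230e-01,
         5.12694448e-01],
       [ 1.98300439e-01, -4.68911642e-03, -9.80130067e-01,
         1.16352795e+00],
       [ 0.00000000e+00,  0.00000000e+00,  0.00000000e+00,
         1.00000000e+00]])} 0.004079182942708333
{'intrinsics': array([[444.66357458,   0.        , 255.88166094],
       [  0.        , 444.66357458, 191.08933186],
       [  0.        ,   0.        ,   1.        ]]), 'view': array([[ 0.99607695, -0.08664863, -0.01796477, -0.4813181 ],
       [-0.06252933, -0.54553584, -0.83575159,  0.00714856],
       [ 0.0626163 ,  0.83359622, -0.54881376,  1.19733738],
       [ 0.        ,  0.        ,  0.        ,  1.        ]])} 0.004018147786458333
```

View pics/top0.png

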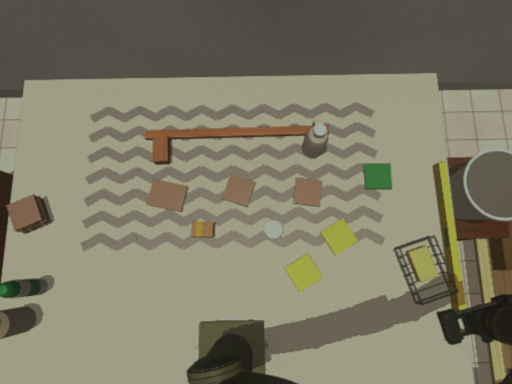

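View pics/side0.png

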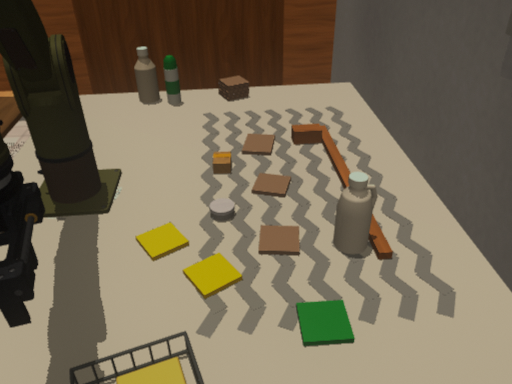

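The top view shows:
- The rail runs from (145,133) to (328,129), with the end block at (160,148) on the left, which is +y.
- The brown tiles are the long one at (167,195) and the squares at (239,190) and (308,192).
- The jug is at (317,138), the soap box at (202,228) and the tin at (273,229).

Square candidates are brown (239,190), brown (308,192), yellow (340,237), yellow (304,272) and green (378,176). The two brown ones fit "grey-brown" and the coloured ones are decoys. The dark stack at (27,213) is also not a floor tile in the row.

```bash
cat > h.py <<'E'
import cv2,numpy as np
from plant import get_state, snapshot, camera_model, r
def ray(n,uv,z):
    c=camera_model(n);K=c["intrinsics"];V=c["view"];R=V[:3,:3];o=-R.T@V[:3,3]
    uv=np.atleast_2d(np.asarray(uv,float))
    d=np.c_[uv,np.ones(len(uv))]@np.linalg.inv(K).T@R
    return o+d*((z-o[2])/d[:,2])[:,None]
def pts(n,d,uv):
    c=camera_model(n);K=c["intrinsics"];V=c["view"]
    u,v=np.int32(uv).T;Z=d[v,u]
    P=np.c_[(u-K[0,2])*Z/K[0,0],(v-K[1,2])*Z/K[1,1],Z]
    return (P-V[:3,3])@V[:3,:3]
def blobs(n,p,z,lo=(0,45,50),hi=(20,255,255),amin=100):
    """brown things: centre, size, angle of long side cast onto height z"""
    m=cv2.inRange(cv2.cvtColor(p,cv2.COLOR_RGB2HSV),lo,hi);m=cv2.morphologyEx(m,cv2.MORPH_OPEN,np.ones((3,3)))
    out=[]
    for c in cv2.findContours(m,cv2.RETR_EXTERNAL,cv2.CHAIN_APPROX_NONE)[0]:
        if cv2.contourArea(c)<amin: continue
        q=ray(n,c[:,0]+0.,z)[:,:2];px=c[:,0].mean(0)
        rc=cv2.minAreaRect((q*1000).astype(np.float32))
        out.append((px.round(),np.round(rc[0],1),np.round(rc[1],1),round(rc[2],1),c))
    return m,out
E
python3 - <<'E'
from h import *
for n in("top","side"):
    p=cv2.imread(f"pics/{n}0.png")[:,:,::-1].copy();d=np.load(f"pics/{n}0.npy")
    hsv=cv2.cvtColor(p,cv2.COLOR_RGB2HSV)
    L={"top":[(167,195),(239,190),(308,192),(160,150),(240,132),(202,230),(273,229),(317,145),(320,128),(255,215)],"side":[(259,144),(272,184),(280,239),(307,136),(350,180),(222,166),(222,210),(353,215),(358,180)]}[n]
    for uv in L: print(n,uv,hsv[uv[1],uv[0]],pts(n,d,[uv]).round(3))
    m,o=blobs(n,p,.012)
    for b in o: print(b[:4])
    x=(90,90,270,190) if n=="top" else (180,90,270,190)
    cr=np.hstack([p[90:270,80:350],cv2.cvtColor(m,cv2.COLOR_GRAY2RGB)[90:270,80:350]]) if n=="top" else None
    if cr is not None: cv2.imwrite("pics/c1.png",cv2.resize(cr[:,:270],None,fx=2.9,fy=2.9,interpolation=cv2.INTER_CUBIC)[:,:,::-1])
E
```

```text
top (167, 195) [ 15  97 132] [[0.51  0.216 0.012]]
top (239, 190) [ 15  94 133] [[ 0.523 -0.026  0.01 ]]
top (308, 192) [ 15  95 134] [[ 0.511 -0.258  0.018]]
top (160, 150) [ 13 149 135] [[0.659 0.237 0.042]]
top (240, 132) [ 13 147 142] [[ 0.727 -0.031  0.018]]
top (202, 230) [ 19 138 142] [[0.388 0.094 0.032]]
top (273, 229) [ 45  24 168] [[ 0.388 -0.137  0.026]]
top (317, 145) [20 58 97] [[ 0.64  -0.279  0.124]]
top (320, 128) [ 51  15 167] [[ 0.676 -0.281  0.178]]
top (255, 215) [ 21  42 128] [[ 0.438 -0.079  0.004]]
(array([507., 355.]), array([ -15.9, -851.1]), array([27.8, 73.1]), 81.6)
(array([484., 364.]), array([ -23.6, -781.9]), array([ 79.8, 138.8]), 88.9)
(array([  3., 324.]), array([108.2, 715.3]), array([79.4, 24.9]), 6.9)
(array([208., 229.]), array([393.4,  77.6]), array([40. , 52.8]), 88.9)
(array([486., 258.]), array([ 270.5, -828.4]), array([186.9, 280.5]), 87.2)
(array([ 27., 213.]), array([454.8, 682.4]), array([118.7, 118.6]), 21.7)
(array([167., 195.]), array([512.2, 217.3]), array([127.9,  94.5]), 74.9)
(array([307., 191.]), array([ 515.1, -256.6]), array([9
[... 1584 characters left out ...]
y([59.6, 39.7]), 89.1)
(array([137., 255.]), array([ 199. , -282.5]), array([20.9, 72.4]), 8.2)
(array([ 78., 247.]), array([  55.2, -241.9]), array([ 67.8, 181.3]), 24.1)
(array([ 86., 226.]), array([  65.1, -161.1]), array([ 36.5, 110.8]), 41.2)
(array([190., 216.]), array([ 308.8, -155.7]), array([49.2, 81.5]), 1.0)
(array([151., 216.]), array([ 217.4, -143.8]), array([225.4,  90. ]), 69.7)
(array([144., 197.]), array([194.4, -64.1]), array([121.1,  72.5]), 88.8)
(array([ 18., 140.]), array([-276.8,  355.3]), array([ 79.1, 342. ]), 24.3)
(array([ 5., 94.]), array([-500.1,  885.3]), array([  64.3, 1021.7]), 20.8)
(array([270., 173.]), array([ -72.2, 1235.5]), array([3072.4, 2407.5]), 82.3)
```

View pics/c1.png

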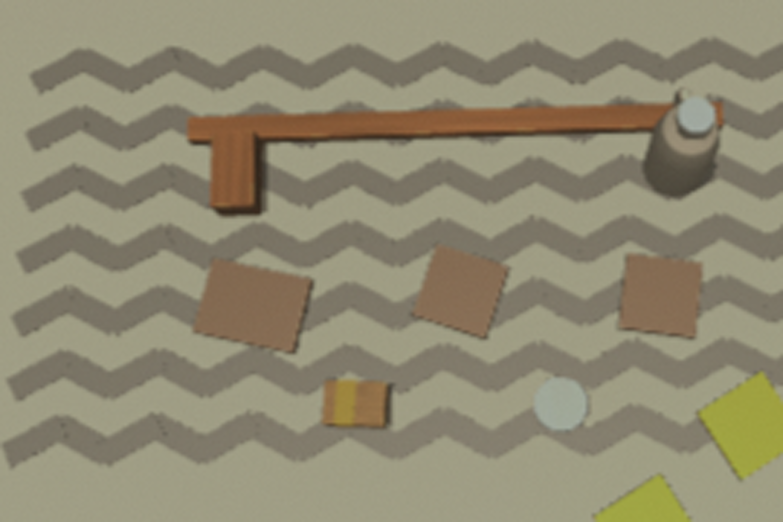

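Confirmed in the crop: two brown squares and one long brown tile, with the decoys clearly green and yellow. Next I'll fit the rail and block edges.

Run:
```python
from h import *
p=cv2.imread("pics/top0.png")[:,:,::-1].copy()
s=cv2.cvtColor(p,cv2.COLOR_RGB2HSV)[:,:,1].astype(float)
def cross(a,th):  # subpixel first & last crossing
    i=np.where(a>th)[0];i0,i1=i[0],i[-1]
    return i0-(a[i0]-th)/(a[i0]-a[i0-1]+1e-9), i1+(a[i1]-th)/(a[i1]-a[i1+1]+1e-9)
cols=np.arange(178,296)
e=np.array([np.add(cross(s[115:150,c],90),115) for c in cols])
for k,z in((0,.02),(1,0.0),(1,.02)):
    q=ray("top",np.c_[cols,e[:,k]],z); f=np.polyfit(q[:,1],q[:,0],1); print("rail edge",k,z,f.round(4),np.std(q[:,0]-np.polyval(f,q[:,1])).round(4))
rows=np.arange(143,157)
e=np.array([np.add(cross(s[r_,145:178],105),145) for r_ in rows])
for k,z in((0,.045),(1,.045),(1,0)):
    q=ray("top",np.c_[e[:,k],rows],z); f=np.polyfit(q[:,0],q[:,1],1);print("stop",k,z,f.round(3),q[:,1].mean().round(4),q[:,0].mean().round(3))
for c,z in (((202,229),.035),((273,229),.028),((319,129),.178)): print(ray("top",c,z).round(3))
```

```text
rail edge 0 0.02 [-0.0118  0.7437] 0.0004
rail edge 1 0.0 [-0.0119  0.7168] 0.0003
rail edge 1 0.02 [-0.0119  0.7095] 0.0003
stop 0 0.045 [-0.002  0.263] 0.2617 0.66
stop 1 0.045 [0.045 0.176] 0.2058 0.659
stop 1 0 [0.045 0.187] 0.2172 0.674
[[0.391 0.093 0.035]]
[[ 0.388 -0.137  0.028]]
[[ 0.672 -0.278  0.178]]
```

```bash
cat > st.py <<'E'
from h import *
from scipy.spatial.transform import Rotation as R
s=get_state();m=R.from_quat(s["eef_rot"]).as_matrix()
print("t",round(s["clock"],2),"pos",s["tool_pos"].round(4),"hdg",np.degrees(np.arctan2(m[1,0],m[0,0])).round(2),"zax",m[:,2].round(3),"F",s["contact_force"].round(1),"q1,q7",s["q"][[0,6]].round(2),"op",round(s["opening"],2))
E
python3 -m inch '0 0 0 0 0 0 0.112;0 0 0 0 0 0 0.112;0 0.04 0 0 0 0 0;0 0.04 0 0 0 0 0;0 0.04 0 0 0 0 0;0 0.04 0 0 0 0 0;0 0.04 0 0 0 0 0;0 0.04 0 0 0 0 0;0 0.04 0 0 0 0 0;0 0.04 0 0 0 0 0;0 0.04 0 0 0 0 0;0 0 -0.04 0 0 0 0;0 0 -0.04 0 0 0 0;0 0 -0.04 0 0 0 0;0 0 -0.04 0 0 0 0' ; python3 st.py
```

```text
clock: 1.35
tool_pos: [0.4995, -0.4464, 0.2483]
eef_rot: [1.0, 0.001, -0.001, -0.001]
contact_force: [1.8, 0.0, -0.1]
opening: 0.497
finger_force: 0.0
t 1.35 pos [ 0.4995 -0.4464  0.2483] hdg 0.11 zax [-0.001  0.001 -1.   ] F [ 1.8  0.  -0.1] q1,q7 [ 0.7  -0.97] op 0.5
```

```bash
python3 -m inch '0 0 0 0 0 0 0.112;0 0 0 0 0 0 0.112;0 0 0 0 0 0 0.112;0 0 0 0 0 0 0.112;0 0 0 0 0 0 0.112;0 0 0 0 0 0 0.112;0 0 0 0 0 0 0.112;0 0 0 0 0 0 0.112;0 0 0 0 0 0 0.112;0 0 0 0 0 0 0.112;0 0 0 0 0 0 0.112;0 0 0 0 0 0 0.112;0 0 0 0 0 0 0.112;0 0 0 0 0 0 0.112' >/dev/null
python3 -m inch '0 -0.04 -0.015 0 0 0 0;0 -0.04 0 0 0 0 0;0 -0.04 0 0 0 0 0;0 -0.04 0 0 0 0 0;0 -0.04 0 0 0 0 0;0 -0.04 0 0 0 0 0;0 -0.04 0 0 0 0 0;0 -0.04 0 0 0 0 0;0 -0.04 0 0 0 0 0;0 -0.04 0 0 0 0 0;0 -0.04 0 0 0 0 0;0 -0.04 0 0 0 0 0;0 -0.04 0 0 0 0 0;0 -0.04 0 0 0 0 0;0 -0.04 0 0 0 0 0;0 -0.04 0 0 0 0 0;0 -0.04 0 0 0 0 0;0 -0.04 0 0 0 0 0;0 -0.04 0 0 0 0 0;0 0 0 0 0 0 0'>/dev/null ; python3 st.py
```

```text
t 4.18 pos [0.4963 0.2705 0.2558] hdg -86.21 zax [-0.008  0.003 -1.   ] F [-0.4  0.7  0.4] q1,q7 [-1.16 -2.65] op 0.5
```

```bash
python3 -m inch '0 0 0 0 0 0 -0.112;0 0 0 0 0 0 -0.112;0 0 0 0 0 0 -0.112;0 0 0 0 0 0 -0.112' >/dev/null; python3 st.py; python3 -c "
from plant import *
print(get_state()['q'].round(2))"
```

```text
t 4.52 pos [0.4979 0.2651 0.257 ] hdg -60.85 zax [-0.006  0.004 -1.   ] F [ 0.8 -0.2  0.8] q1,q7 [-1.14 -2.27] op 0.5
[-1.14  0.91  1.19  1.78 -0.93  1.15 -2.27]
```

```bash
python3 -m inch '0 0 0 0 0 0 -0.112;0 0 0 0 0 0 -0.112;0 0 0 0 0 0 -0.112;0 0 0 0 0 0 -0.112;0 0 0 0 0 0 -0.112;0 0 0 0 0 0 -0.112;0 0 0 0 0 0 -0.112;0 0 0 0 0 0 -0.112;0 0 0 0 0 0 -0.112;0 0 0 0 0 0 -0.112;0 0 0 0 0 0 -0.112;0 0 0 0 0 0 -0.112;0 0 0 0 0 0 -0.112;0 0 0 0 0 0 -0.112;0 0 0 0 0 0 -0.112;0 0 0 0 0 0 -0.112;0 0 0 0 0 0 -0.112;0 0 0 0 0 0 -0.112;0 0 0 0 0 0 -0.112;0 0 0 0 0 0 -0.112' >/dev/null; python3 -m inch '0 0 0 0 0 0 -0.112;0 0 0 0 0 0 -0.112;0 0 0 0 0 0 -0.112;0 0 0 0 0 0 -0.06;0 0 0 0 0 0 0' >/dev/null;python3 st.py; python3 -c "
from plant import *
print(get_state()['q'].round(2))"
```

```text
t 6.6 pos [0.498  0.2649 0.2574] hdg 89.94 zax [-0.006  0.005 -1.   ] F [ 0.6 -0.3  0.7] q1,q7 [-0.83 -0.2 ] op 0.5
[-0.83  0.64  0.45  1.76 -0.37  0.83 -0.2 ]
```

```bash
python3 -m inch '0 0.028 0.017 0.02 0 0 0;0 0.025 0 0.04 0 0 0;0 0 0 0.04 0 0 0;0 0 0 0.04 0 0 0;0 0 0 0.04 0 0 0;0 0 0 0.03 0 0 0;0 0 0 0.02 0 0 0;0 0 0 0.012 0 0 0;0 0 0 0 0 0 0;0 0 0 0 0 0 0' >/dev/null; python3 st.py
python3 -m inch '0 -0.01 0 0 0 0 0;0 -0.01 0 0 0 0 0;0 -0.006 0 0 0 0 0;0 -0.006 0 0 0 0 0;0 -0.006 0 0 0 0 0;0 -0.006 0 0 0 0 0;0 -0.006 0 0 0 0 0;0 -0.006 0 0 0 0 0' ; python3 st.py
```

```text
t 7.43 pos [0.514  0.3169 0.0203] hdg 89.9 zax [-0.005  0.004 -1.   ] F [0.6 0.1 0.9] q1,q7 [-0.76 -0.13] op 0.5
clock: 8.1
tool_pos: [0.5133, 0.2611, 0.0198]
eef_rot: [0.707, 0.707, -0.001, -0.004]
contact_force: [-0.4, 2.8, 2.1]
opening: 0.5
finger_force: 1.3
t 8.1 pos [0.5133 0.2611 0.0198] hdg 90.01 zax [-0.006  0.004 -1.   ] F [-0.4  2.8  2.1] q1,q7 [-0.66 -0.05] op 0.5
```

```bash
python3 -m inch '0 0.004 0 0 0 0 0;0 0 0 0.004 0 0 0;0 -0.005 0 0 0 0 0;0 -0.006 0 0 0 0 0;0 -0.006 0 0 0 0 0;0 -0.006 0 0 0 0 0;0 -0.006 0 0 0 0 0;0 -0.006 0 0 0 0 0;0 -0.006 0 0 0 0 0;0 -0.006 0 0 0 0 0;0 -0.006 0 0 0 0 0;0 -0.003 0 0 0 0 0;0 0 0 0 0 0 0' >/dev/null; python3 st.py
python3 - <<'E'
from h import *
p,_=snapshot("top");cv2.imwrite("pics/t1.png",p[:,:,::-1])
for b in blobs("top",p,.012)[1]:
    if 100<b[0][0]<340: print(b[:4])
E
```

```text
t 9.18 pos [0.5136 0.2079 0.0156] hdg 89.91 zax [-0.006  0.003 -1.   ] F [-0.3  1.   0.1] q1,q7 [-0.56  0.02] op 0.5
(array([194., 368.]), array([-36.6, 117. ]), array([167.8,  58.6]), 44.5)
(array([202., 229.]), array([395.4,  97.2]), array([78.9, 56.2]), 88.9)
(array([308., 191.]), array([ 514.2, -256.8]), array([91.2, 93. ]), 87.1)
(array([191., 191.]), array([522.2, 137.7]), array([ 96. , 124.3]), 1.9)
(array([238., 190.]), array([524.2, -24.6]), array([95.5, 93.7]), 71.9)
(array([223., 134.]), array([693.7,   9.8]), array([109.8, 586.7]), 0.8)
```

```bash
python3 -m inch '0 0.02 0 0 0 0 0;0 0 0 -0.03 0 0 0;0 0 0 -0.03 0 0 0;0 -0.03 -0.035 0 0 0 0;0 -0.03 -0.03 0 0 0 0;0 -0.03 0 0 0 0 0;0 0 0 0 0 0 0.112;0 0 0 0 0 0 0.112;0 0 0 0 0 0 0.112;0 0 0 0 0 0 0.112;0 0 0 0 0 0 0.112;0 0 0 0 0 0 0.112;0 0 0 0 0 0 0.112;0 0 0 0 0 0 0.112;0 0 0 0 0 0 0.112;0 0 0 0 0 0 0.112;0 0 0 0 0 0 0.112;0 0 0 0 0 0 0.112;0 0 0 0 0 0 0.112;0 0 0 0 0 0 0.1' >/dev/null; python3 -m inch '0 0 0 0 0 0 0'>/dev/null; python3 st.py
```

```text
t 10.98 pos [0.4528 0.1427 0.0756] hdg 0.72 zax [-0.005  0.004 -1.   ] F [ 0.4  0.7 -0.2] q1,q7 [-0.58 -0.98] op 0.5
```

```bash
python3 -m inch '0 -0.002 0.004 0.03 0 0 0;0 0 0 0.02 0 0 0;0 0 0 0.01 0 0 0;0 0 0 0 0 0 0;0 0.008 0 0 0 0 0;0 0.008 0 0 0 0 0;0 0.008 0 0 0 0 0;0 0.008 0 0 0 0 0;0 0.008 0 0 0 0 0;0 0.008 0 0 0 0 0;0 0.008 0 0 0 0 0;0 0.008 0 0 0 0 0;0 0.008 0 0 0 0 0;0 0.008 0 0 0 0 0;0 0.008 0 0 0 0 0;0 0.008 0 0 0 0 0;0 0.008 0 0 0 0 0;0 0.008 0 0 0 0 0;0 0.008 0 0 0 0 0;0 0.008 0 0 0 0 0' >/dev/null; python3 st.py;  python3 -m inch '0 0.005 0 0 0 0 0;0 0.005 0 0 0 0 0;0 0.005 0 0 0 0 0;0 0.004 0 0 0 0 0;0 0.004 0 0 0 0 0;0 0 0 0 0 0 0' >/dev/null; python3 st.py
```

```text
t 12.65 pos [0.5791 0.1406 0.0148] hdg 0.85 zax [-0.006  0.004 -1.   ] F [-2.4 -0.3  2.8] q1,q7 [-0.53 -1.11] op 0.5
t 13.15 pos [0.6028 0.141  0.0147] hdg 0.85 zax [-0.004  0.004 -1.   ] F [-0.5  0.2  0.1] q1,q7 [-0.53 -1.13] op 0.5
```

```bash
python3 -m inch '0 0.004 0 0 0 0 0;0 0.003 0 0 0 0 0;0 0.003 0 0 0 0 0;0 0 0 0 0 0 0' >/dev/null; python3 st.py;  python3 -m inch '0 0.003 0 0 0 0 0;0 0.002 0 0 0 0 0;0 0 0 0 0 0 0' >/dev/null; python3 st.py
```

```text
t 13.48 pos [0.6119 0.1413 0.0146] hdg 0.84 zax [-0.005  0.004 -1.   ] F [-2.3  0.4  1.1] q1,q7 [-0.53 -1.15] op 0.5
t 13.73 pos [0.6121 0.1413 0.0143] hdg 0.82 zax [-0.015  0.005 -1.   ] F [-10.1  -0.    8.7] q1,q7 [-0.53 -1.15] op 0.5
```

```bash
python3 -m inch '0 -0.025 0 0 0 0 0;0 0 0 -0.03 0 0 0;0 0 0 -0.03 0 0 0;0 -0.035 0.033 0 0 0 0;0 -0.035 0.033 0 0 0 0;0 -0.035 0.033 0 0 0 0;0 -0.035 0.033 0 0 0 0;0 0 0.034 0 0 0 0;0 0 0 0 0 0 0' >/dev/null; python3 st.py
```

```text
t 14.48 pos [ 0.4723 -0.0186  0.0759] hdg 0.13 zax [-0.003 -0.003 -1.   ] F [ 1.3 -0.3  0.9] q1,q7 [-0.21 -0.78] op 0.5
```

```bash
python3 -m inch '0 -0.026 0.006 0 0 0 -0.01;0 0 0 0.03 0 0 0;0 0 0 0.02 0 0 0;0 0 0 0.011 0 0 0;0 0 0 0 0 0 0;0 0.01 0 0 0 0 0;0 0.008 0 0 0 0 0;0 0.008 0 0 0 0 0;0 0.008 0 0 0 0 0;0 0.008 0 0 0 0 0;0 0.008 0 0 0 0 0;0 0.008 0 0 0 0 0;0 0.008 0 0 0 0 0;0 0.008 0 0 0 0 0;0 0.008 0 0 0 0 0;0 0.008 0 0 0 0 0;0 0.008 0 0 0 0 0;0 0.008 0 0 0 0 0;0 0.008 0 0 0 0 0;0 0.008 0 0 0 0 0' >/dev/null; python3 st.py;  python3 -m inch '0 0.008 0 0 0 0 0;0 0.008 0 0 0 0 0;0 0.008 0 0 0 0 0;0 0.006 0 0 0 0 0;0 0.006 0 0 0 0 0;0 0 0 0 0 0 0' >/dev/null; python3 st.py
```

```text
t 16.15 pos [ 0.5762 -0.0128  0.0172] hdg 1.41 zax [-0.019  0.004 -1.   ] F [-3.1 -0.5  1.4] q1,q7 [-0.28 -0.79] op 0.5
t 16.65 pos [ 0.613  -0.0119  0.0163] hdg 1.46 zax [-0.017  0.004 -1.   ] F [0.  0.6 0.2] q1,q7 [-0.3  -0.85] op 0.5
```

```bash
python3 -m inch '0 0.003 0 0 0 0 0;0 0.003 0 0 0 0 0;0 0.002 0 0 0 0 0;0 0 0 0 0 0 0' >/dev/null; python3 st.py
python3 - <<'E'
from h import *
p,_=snapshot("top");cv2.imwrite("pics/t2.png",p[:,:,::-1])
for b in blobs("top",p,.012)[1]:
    if 100<b[0][0]<340: print(b[:4])
E
```

```text
t 16.98 pos [ 0.6137 -0.012   0.016 ] hdg 1.34 zax [-0.03   0.007 -1.   ] F [-12.4   0.2  10.5] q1,q7 [-0.3  -0.87] op 0.5
(array([204., 359.]), array([-6.1, 88. ]), array([169.5,  60. ]), 25.9)
(array([208., 229.]), array([393.4,  77.3]), array([40.1, 52.8]), 88.9)
(array([308., 191.]), array([ 514.1, -256.8]), array([91.2, 92.9]), 87.1)
(array([190., 159.]), array([638.8, 148. ]), array([ 39.9, 105.3]), 4.9)
(array([274., 132.]), array([ 730.4, -158.9]), array([ 66.4, 250.9]), 9.7)
```

View pics/t2.png

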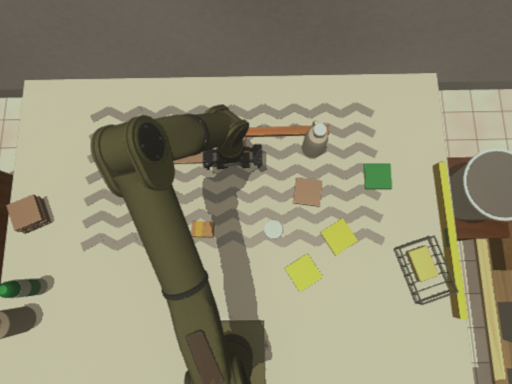

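```bash
python3 -m inch '0 -0.025 0 0 0 0 0;0 0 0 -0.03 0 0 0;0 -0.03 0 -0.03 0 0 0;0 -0.03 0 0 0 0 0;0 -0.025 0 0 0 0 0;0 0 0 0 0 0 -0.112;0 0 0 0 0 0 -0.112;0 0 0 0 0 0 -0.112;0 0 0 0 0 0 -0.112;0 0 0 0 0 0 -0.112;0 0 0 0 0 0 -0.112;0 0 0 0 0 0 -0.112;0 0 0 0 0 0 -0.112;0 0 0 0 0 0 -0.112;0 0 0 0 0 0 -0.112;0 0 0 0 0 0 -0.112;0 0 0 0 0 0 -0.112;0 0 0 0 0 0 -0.112;0 0 0 0 0 0 -0.09;0 0 0 0 0 0 0' >/dev/null; python3 st.py
```

```text
t 18.7 pos [ 0.512 -0.015  0.078] hdg 90.08 zax [-0.017  0.005 -1.   ] F [-0.   0.1 -0.8] q1,q7 [-0.11  0.17] op 0.5
```

```bash
python3 -m inch '0 -0.03 0 0 0 0 0;0 -0.035 0 0 0 0 0;0 -0.035 0 0 0 0 0;0 -0.035 0 0 0 0 0;0 -0.035 0 0 0 0 0;0 -0.035 0 0 0 0 0;0 -0.035 0 0 0 0 0;0 -0.035 0 0 0 0 0;0 -0.03 0 0 0 0 0;0 -0.015 0 0 0 0 0;0 0 0 0 0 0 0;0 0 0 0 0 0 0' >/dev/null; python3 st.py
```

```text
t 19.7 pos [ 0.5109 -0.3352  0.0762] hdg 89.79 zax [-0.018  0.005 -1.   ] F [-0.2  0.4  0.2] q1,q7 [0.48 0.55] op 0.5
```

```bash
python3 -m inch '0 0 0 0.03 0 0 0;0 0 0 0.02 0 0 0;0 0 0 0.011 0 0 0;0 0 0 0 0 0 0;0 0.01 0 0 0 0 0;0 0.01 0 0 0 0 0;0 0.008 0 0 0 0 0;0 0.008 0 0 0 0 0;0 0.008 0 0 0 0 0;0 0.008 0 0 0 0 0;0 0.008 0 0 0 0 0;0 0.008 0 0 0 0 0;0 0.008 0 0 0 0 0;0 0.008 0 0 0 0 0;0 0.008 0 0 0 0 0;0 0.008 0 0 0 0 0;0 0.008 0 0 0 0 0;0 0.008 0 0 0 0 0;0 0.008 0 0 0 0 0;0 0.008 0 0 0 0 0' >/dev/null; python3 st.py;  python3 -m inch '0 0.008 0 0 0 0 0;0 0.008 0 0 0 0 0;0 0.006 0 0 0 0 0;0 0 0 0 0 0 0' >/dev/null; python3 st.py
python3 - <<'E'
from h import *
p,_=snapshot("top");cv2.imwrite("pics/t3.png",p[:,:,::-1])
for b in blobs("top",p,.012)[1]:
    if 100<b[0][0]<340: print(b[:4])
E
```

```text
t 21.37 pos [ 0.5098 -0.2013  0.0158] hdg 90.01 zax [-0.019  0.005 -1.   ] F [ 0.2 -2.   0.7] q1,q7 [0.27 0.41] op 0.5
t 21.7 pos [ 0.5098 -0.1778  0.0158] hdg 90.14 zax [-0.02   0.007 -1.   ] F [0.4 0.5 0. ] q1,q7 [0.23 0.39] op 0.5
(array([227., 365.]), array([-24.5,  11.5]), array([ 59.5, 119.6]), 78.1)
(array([208., 229.]), array([393.4,  78.9]), array([53.5, 36.4]), 0.4)
(array([196., 145.]), array([684. , 122.1]), array([127.3, 362.7]), 0.4)
```

View pics/t3.png

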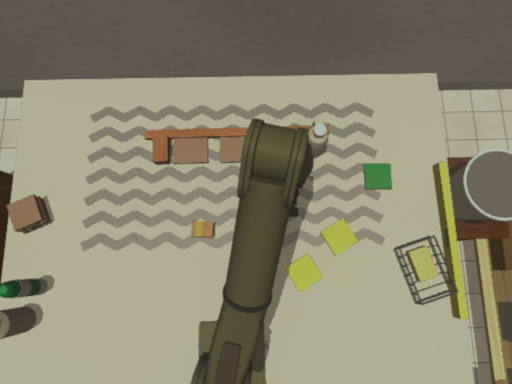

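The long tile at (190,151) and square at (235,150) sit against the rail. The second square is under the arm near (270,190), clear of the jug. Next I go behind it.

```bash
python3 -m inch '0 -0.02 0 0 0 0 0;0 0 0 -0.03 0 0 0;0 0 0 -0.03 0 0 0;0 0.04 -0.032 0 0 0 0;0 0.04 -0.032 0 0 0 0;0 0 0 0 0 0 0.112;0 0 0 0 0 0 0.112;0 0 0 0 0 0 0.112;0 0 0 0 0 0 0.112;0 0 0 0 0 0 0.112;0 0 0 0 0 0 0.112;0 0 0 0 0 0 0.112;0 0 0 0 0 0 0.112;0 0 0 0 0 0 0.112;0 0 0 0 0 0 0.112;0 0 0 0 0 0 0.112;0 0 0 0 0 0 0.112;0 0 0 0 0 0 0.112;0 0 0 0 0 0 0.105;0 0 0 0 0 0 0' >/dev/null; python3 st.py
```

```text
t 23.42 pos [ 0.459  -0.1356  0.0771] hdg 0.4 zax [-0.019  0.004 -1.   ] F [ 0.4 -0.9 -0.1] q1,q7 [ 0.01 -0.5 ] op 0.5
```

```bash
python3 -m inch '0 -0.013 -0.018 0 0 0.018 0;0 0 0 0 0 0 0;0 0 0 0.03 0 0 0;0 0 0 0.02 0 0 0;0 0 0 0.011 0 0 0;0 0 0 0 0 0 0' >/dev/null; python3 st.py
python3 -m inch '0 0.01 0 0 0 0 0;0 0.008 0 0 0 0 0;0 0.008 0 0 0 0 0;0 0.008 0 0 0 0 0;0 0.008 0 0 0 0 0;0 0.008 0 0 0 0 0;0 0.008 0 0 0 0 0;0 0.008 0 0 0 0 0;0 0.008 0 0 0 0 0;0 0.008 0 0 0 0 0;0 0.008 0 0 0 0 0;0 0.008 0 0 0 0 0;0 0.008 0 0 0 0 0;0 0.008 0 0 0 0 0;0 0.008 0 0 0 0 0;0 0.008 0 0 0 0 0;0 0.008 0 0 0 0 0;0 0 0 0 0 0 0' >/dev/null; python3 st.py
```

```text
t 23.92 pos [ 0.4478 -0.1182  0.0165] hdg 0.73 zax [-0.006  0.007 -1.   ] F [-0.5  0.2 -0.6] q1,q7 [ 0.14 -0.4 ] op 0.5
t 25.42 pos [ 0.5887 -0.1166  0.0175] hdg 0.65 zax [-0.001  0.005 -1.   ] F [ 0.6 -0.2  0.2] q1,q7 [-0.12 -0.65] op 0.5
```

```bash
python3 -m inch '0 0.006 0 0.001 0 0 0;0 0.006 0 0 0 0 0;0 0.006 0 0 0 0 0;0 0.005 0 0 0 0 0;0 0.003 0 0 0 0 0;0 0 0 0 0 0 0' >/dev/null; python3 st.py;  python3 -m inch '0 0.002 0 0 0 0 0;0 0.002 0 0 0 0 0;0 0 0 0 0 0 0' >/dev/null; python3 st.py
```

```text
t 25.92 pos [ 0.6132 -0.1163  0.0163] hdg 0.61 zax [-0.003  0.005 -1.   ] F [-0.5 -0.2  0.3] q1,q7 [-0.13 -0.7 ] op 0.49
t 26.17 pos [ 0.6149 -0.1165  0.0163] hdg 0.54 zax [-0.007  0.006 -1.   ] F [-3.8  1.5  1.8] q1,q7 [-0.14 -0.7 ] op 0.5
```

```bash
python3 -m inch '0 -0.025 0 0 0 0 0;0 0 0 -0.03 0 0 0;0 -0.035 0 -0.03 0 0 0;0 -0.035 0 0 0 0 0;0 -0.03 0 0 0 0 0;0 0 0 0 0 0 -0.112;0 0 0 0 0 0 -0.112;0 0 0 0 0 0 -0.112;0 0 0 0 0 0 -0.112;0 0 0 0 0 0 -0.112;0 0 0 0 0 0 -0.112;0 0 0 0 0 0 -0.112;0 0 0 0 0 0 -0.112;0 0 0 0 0 0 -0.112;0 0 0 0 0 0 -0.112;0 0 0 0 0 0 -0.112;0 0 0 0 0 0 -0.112;0 0 0 0 0 0 -0.112;0 0 0 0 0 0 -0.09;0 0 0 0 0 0 0' >/dev/null; python3 st.py;python3 - <<'E'
from h import *
p,_=snapshot("top");cv2.imwrite("pics/t4.png",p[:,:,::-1])
q,_=snapshot("side")
cv2.imwrite("pics/c4.png",cv2.resize(np.hstack([p[100:260,140:340],q[80:240,230:430]]),None,fx=2,fy=2,interpolation=cv2.INTER_CUBIC)[:,:,::-1])
E
```

```text
t 27.83 pos [ 0.4955 -0.1184  0.0743] hdg 89.22 zax [-0.003  0.005 -1.   ] F [-0.1  0.3  0.4] q1,q7 [0.1  0.37] op 0.5
```

View pics/c4.png

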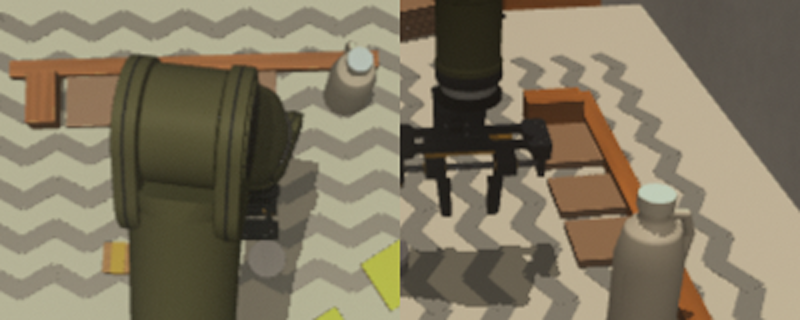

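Run:
```python
from h import *
p=cv2.imread("pics/t4.png")[:,:,::-1].copy()
s=cv2.cvtColor(p,cv2.COLOR_RGB2HSV)[:,:,1]
for v in range(138,164,4): print(v,s[v,268:290])
print(ray("top",[[277,150],[278,150]],.012).round(3), ray("side",[[319,211],[304.5,186]],.012).round(3))
```

```text
138 [ 97 101  99  98  98  98  98  98  97  91  59  42  42  47  44  43  45  44
  44  44  44  43]
142 [ 85  85  95  99  99  97  95  97 100  88  56  44  43  43  44  43  44  43
  44  43  44  43]
146 [64 77 85 87 79 91 85 87 90 88 50 44 44 44 44 44 44 44 43 42 45 44]
150 [57 78 80 87 74 87 85 93 85 85 98 84 51 45 42 44 45 45 43 45 43 45]
154 [57 73 77 88 85 85 82 78 80 93 82 87 80 63 46 42 43 43 42 43 43 43]
158 [69 81 88 85 87 83 88 87 87 82 80 87 78 83 63 52 76 89 81 73 82 86]
162 [71 83 92 96 78 88 85 88 80 75 90 77 74 83 77 70 46 70 85 93 91 92]
[[ 0.661 -0.158  0.012]
 [ 0.661 -0.161  0.012]] [[ 0.624 -0.166  0.012]
 [ 0.609 -0.05   0.012]]
```

```bash
python3 -m inch '0 -0.03 0 0 0 0 -0.01;0 -0.03 0 0 0 0 0;0 0 0.03 0 0 0 0;0 0 0.03 0 0 0 0;0 0 0.03 0 0 0 0;0 0 0 0 0 0 0' >/dev/null; python3 st.py
```

```text
t 28.43 pos [ 0.5917 -0.1776  0.074 ] hdg 89.73 zax [ 0.006  0.005 -1.   ] F [ 0.6 -0.1  1. ] q1,q7 [0.16 0.4 ] op 0.5
```

```bash
python3 -m inch '0 0 0.025 0 0 0 0;0 0 0.025 0 0 0 0;0 0 0.015 0 0 0 0;0 0 0 0 0 0 0' >/dev/null; python3 st.py
```

```text
t 28.77 pos [ 0.6526 -0.1777  0.073 ] hdg 89.73 zax [ 0.     0.006 -1.   ] F [-0.4 -0.1 -0. ] q1,q7 [0.13 0.36] op 0.5
```

```bash
python3 -m inch '0 0 0 0.025 0 0 0;0 0 0 0.02 0 0 0;0 0 0 0.012 0 0 0;0 0 0 0 0 0 0' >/dev/null; python3 st.py
python3 -m inch '0 0.006 0 0 0 0 0;0 0.006 0 0 0 0 0;0 0.006 0 0 0 0 0;0 0.006 0 0 0 0 0;0 0.006 0 0 0 0 0;0 0.006 0 0 0 0 0;0 0.006 0 0 0 0 0;0 0.006 0 0 0 0 0;0 0.006 0 0 0 0 0;0 0.006 0 0 0 0 0' >/dev/null; python3 st.py
```

```text
t 29.1 pos [ 0.6459 -0.1779  0.0132] hdg 89.64 zax [-0.01   0.007 -1.   ] F [0.4 1.  0.2] q1,q7 [0.14 0.37] op 0.5
t 29.93 pos [ 0.6484 -0.1206  0.0171] hdg 89.61 zax [-0.005  0.002 -1.   ] F [-3.1 -6.   1.9] q1,q7 [0.05 0.3 ] op 0.5
```

```bash
python3 -m inch '0 0.004 0 0 0 0 0;0 0.004 0 0 0 0 0;0 0.003 0 0 0 0 0;0 0.003 0 0 0 0 0;0 0 0 0 0 0 0' >/dev/null; python3 st.py
python3 -m inch '0 0.003 0 0 0 0 0;0 0.003 0 0 0 0 0;0 0 0 0 0 0 0' >/dev/null; python3 st.py
```

```text
t 30.35 pos [ 0.6483 -0.1067  0.0171] hdg 89.62 zax [-0.005  0.002 -1.   ] F [-1.8 -6.   1.8] q1,q7 [0.02 0.29] op 0.5
t 30.6 pos [ 0.6482 -0.1009  0.0171] hdg 89.61 zax [-0.006  0.002 -1.   ] F [-2.8 -6.8  1.9] q1,q7 [0.01 0.28] op 0.5
```

```bash
python3 -m inch '0 0.002 0 0 0 0 0;0 0.002 0 0 0 0 0;0 0 0 0 0 0 0' >/dev/null; python3 st.py
python3 -m inch '0 0.002 0 0 0 0 0;0 0.001 0 0 0 0 0;0 0 0 0 0 0 0' >/dev/null; python3 st.py
```

```text
t 30.85 pos [ 0.6482 -0.0986  0.0171] hdg 89.54 zax [-0.005 -0.    -1.   ] F [-2.5 -8.4  1.7] q1,q7 [0.01 0.28] op 0.5
t 31.1 pos [ 0.6482 -0.0984  0.0172] hdg 89.44 zax [-0.005 -0.003 -1.   ] F [ -2.7 -12.4   0.3] q1,q7 [0.01 0.27] op 0.5
```

```bash
python3 -m inch '0 -0.012 0 0 0 0 0;0 0 0 -0.03 0 0 0;0 0 0 -0.035 0 0 0;0 0 -0.035 0 0 0 0;0 0 -0.035 -0.03 0 0 0;0 0 -0.035 -0.03 0 0 0;0 0 -0.035 -0.03 0 0 0;0 0 -0.035 -0.03 0 0 0;0 -0.035 -0.035 0 0 0 0;0 -0.035 -0.02 0 0 0 0;0 -0.035 0 0 0 0 0;0 -0.035 0 0 0 0 0;0 -0.035 0 0 0 0 0;0 -0.035 0 0 0 0 0;0 -0.035 0 0 0 0 0;0 -0.035 0 0 0 0 0;0 -0.035 0 0 0 0 0;0 0 0 0 0 0 0' >/dev/null; python3 st.py;python3 - <<'E'
from h import *
p,_=snapshot("top");cv2.imwrite("pics/t5.png",p[:,:,::-1])
cv2.imwrite("pics/c5.png",cv2.resize(p[110:180,130:330],None,fx=4,fy=4,interpolation=cv2.INTER_CUBIC)[:,:,::-1])
E
```

```text
t 32.6 pos [ 0.4366 -0.4209  0.19  ] hdg 89.3 zax [-0.002 -0.002 -1.   ] F [-0.1 -1.6  0.4] q1,q7 [0.63 0.77] op 0.5
```

View pics/c5.png

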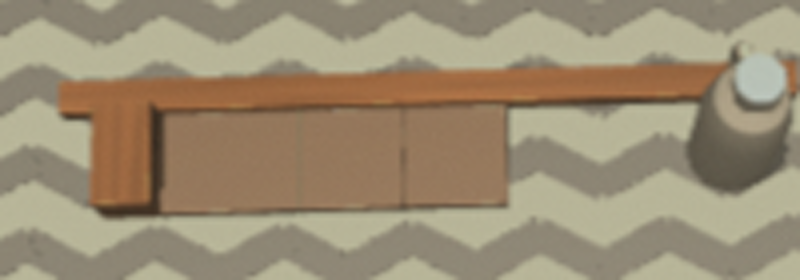

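The row is closed: block, long tile, square, square, spanning crop x 160–507, with one thin dark joint at x=403. I'll check numerically against the 5 mm limits.

Run:
```python
from h import *
p=cv2.imread("pics/t5.png")[:,:,::-1].copy()
s=cv2.cvtColor(p,cv2.COLOR_RGB2HSV);S=s[:,:,1].astype(float);V=s[:,:,2]
def low(c,th=70):
    a=S[145:172,c];i=np.where(a>th)[0][-1];return 145+i+(a[i]-th)/(a[i]-a[i+1]+1e-9)
def up(c,th=125):  # rail(145) -> tile(95)
    a=S[125:150,c];i=np.where(a>th)[0][-1];return 125+i+(a[i]-th)/(a[i]-a[i+1]+1e-9)
for nm,a,b in(("long",175,202),("a",207,228),("b",233,254)):
    c=np.arange(a,b);q=ray("top",np.c_[c,[low(k) for k in c]],.012);f=np.polyfit(q[:,1],q[:,0],1)
    u=ray("top",np.c_[c,[up(k) for k in c]],.012);g=np.polyfit(u[:,1],u[:,0],1)
    print(nm,"near x-railface",np.mean(q[:,0]-(.714-.0118*q[:,1])).round(4),"slope",f[0].round(3),"(rail -.012) far",np.mean(u[:,0]-(.714-.0118*u[:,1])).round(4),g[0].round(3))
for v in (140,146,152,158):
    a=S[v,250:262];i=np.where(a>70)[0][-1];print("right end",ray("top",[250+i+(a[i]-70)/(a[i]-a[i+1]),v],.012).round(4)[0,:2], V[v,226:236])
```

```text
long near x-railface -0.0918 slope -0.02 (rail -.012) far 0.0012 -0.004
a near x-railface -0.0918 slope -0.012 (rail -.012) far 0.0015 0.007
b near x-railface -0.0916 slope -0.004 (rail -.012) far 0.0015 -0.025
right end [ 0.6989 -0.087 ] [148 149 148 147 136 139 148 147 149 148]
right end [ 0.6771 -0.0873] [148 151 151 149 140 142 149 149 150 150]
right end [ 0.6555 -0.0871] [150 150 150 149 133 136 149 151 150 150]
right end [ 0.634  -0.0869] [151 152 152 151 138 140 151 151 151 151]
```

```bash
python3 -c "
from plant import r
print(r.finish_job())"
```

```text
the job is handed in; nothing more can be done
None
```

The job is handed in with the row laid as long tile, square, square from the end block; by my last top-view measurement (about 2 mm accuracy) each tile is within about 2 mm of the rail and all joints are closed, nothing touched the jug, soap box or tin as far as I could see, and the hand-in did not return the judge's verdict.

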